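# Lock the modelling stand with its T-key

### The job

Lock the turntable of the modelling stand: take the red-handled T-key from the wooden tool block, lower it down the lock shaft in the blue tower and seat it fully on the square stem at the bottom, feeling for the fit without pressing hard, then turn the stem clockwise (seen from above) by about a fifth of a turn so that it is locked, without forcing it against its stop. Then lift the key out and stand it back fully down in the empty hole of the tool block, let go, and leave everything else as it was.

Things in the scene. Friction and masses are not known exactly. Their poses are not given: they have to be found in the camera images.
- key: Steel T-key, 260-380 g, upright (z up) in a hole of the tool block. Origin: centre of its underside. Socket 22 mm square outside (sides along x and y; 31 mm over corners), 28 mm high, with a 15.5 mm square recess open below, 22 mm deep; round shank 12 mm; on top a red bar 100 mm long (key's x), 14 mm wide (y), 16 mm high, 182 to 198 mm above the origin.
- key_bar (a point): Middle of the key's red bar, 190 mm above the key's underside; same axes as the key. Grip the bar here from above, across its 14 mm (along the key's y). The key keeps its pose in the grip, so its heading follows the hand's.
- stand: Modelling stand, fixed, blue. Origin on the bench under the lock shaft's axis. Tower 70 x 70 x 125 mm about the origin, two yellow stripes on top; a low base runs 245 mm along the stand's +x, carrying a wooden turntable 192 mm across, 91 mm high, centred 170 mm along +x.
- shaft_mouth (a point): Centre of the lock shaft's mouth on the tower's top, 125 mm above the bench. Round bore 35 mm across (3 mm chamfer), 105 mm deep; the brass stem stands upright on its floor, on the axis. Underside of a wrongly turned key stops 80 to 84 mm below the mouth, of a nearly right one up to 90 (it then drags the stem round: lift clear before trying another heading); fully seated: 102.
- stem (a joint): Stem in the shaft: 14 mm square, 25 mm high, top 3 mm tapered to 10.5 mm. Value: how far turned clockwise from above, rad; starts 0 to 0.15, locked from 1.0, hard stop 1.5, stays put, friction about 0.12 N m. It does NOT tell the square's heading, which is unknown: find it by feel (key fits at four headings, each within about 0.1 rad; that is also the play in turning).
- block: Wooden tool block, fixed, 70 (x) x 135 (y) x 65 mm high, two holes; origin under its centre.
- hole_a (a point): Mouth of the hole 32 mm to the block's -y, 65 mm above the bench. Both holes: 35 mm across, 3 mm chamfer, 55 mm deep, flat floor. One holds the key, the other a wooden stick; the key goes back into the one it came from.
- hole_b (a point): The same for the hole to the block's +y.
- stick: Wooden modelling stick, 118 mm high, 24 mm thick, standing in the other hole of the block; leave it.
- figure: Dry grey figure 85 mm high, 72 mm across, loose on the turntable; leave it.
Mind the look-alikes: they are no part of the job. What is shaped like the key but green or purple is not meant. What is shaped like the block but yellow is not meant.

How it is judged (in metres and radians):
On the way, in this order (a step that is already met when the one before it is completed fails the run):
1. the key is fully seated on the square stem at the bottom of the shaft, the stem not yet locked (z of key in the frame of shaft_mouth below -0.097 m and horizontal distance between key and shaft_mouth below 0.006 m and value of joint stem below 0.8 rad), for 0.1 s.
2. with the key seated, the stem is turned clockwise until it is locked (z of key in the frame of shaft_mouth below -0.097 m and horizontal distance between key and shaft_mouth below 0.006 m and value of joint stem above 1 rad), for 0.1 s.
At the end, for the whole second after the job is handed in: The stem is locked (turned past 0.97 rad) and the key stands upright (within 0.12 rad), at rest and released, fully down in the free hole of the tool block (underside at least 47 mm below the hole's mouth, within 8 mm of its axis) (value of joint stem above 0.97 rad and ((horizontal distance between key and hole_a below 0.008 m and z of key in the frame of hole_a below -0.047 m) or (horizontal distance between key and hole_b below 0.008 m and z of key in the frame of hole_b below -0.047 m)) and angle between key's own z axis and vertical below 0.12 rad and linear speed of key below 0.02 m/s); the robot touches nothing.
It fails at once if the key presses or strains on the stem with more than 50 N (contact force between key and stem above 50 N).
It fails at once if the key presses on the stand (tower, shaft walls) with more than 50 N (contact force between key and stand above 50 N).
It fails at once if the figure on the turntable or another bystander is shifted by more than 20 mm (distance of any of stick, figure, bowl, pot, spatula, spoon, jar from where it was at the start of the episode above 0.02 m).
It also fails if it takes over 72 s, if anything falls off the work surface, if the arm or the gripper's body presses on something with over 40 N, if the wrist force passes 120 N, or if a joint passes its speed limit or range.

### The arm

A 7-joint arm with a two-finger parallel gripper is mounted at the origin on the work surface. World frame = base frame: x ahead of the robot, y to its left, z up, the work surface at z = 0. Lengths are in mm, angles in rad, forces in N, time in s.
With the tool pointing down it reaches from about 425 to 950 mm from the base axis. Payload 4.7 kg.
Tool frame: the origin (TCP) lies on the mounting face of the last link; the fingertips stand ahead of it and the grasp point (between the pads) lies 155 mm ahead of it (robot.tips_ahead is the z of the fingertips in the tool frame, in mm); z points along the fingers, y is the line along which they close (so a half turn about z gives the same grasp; the last joint's range is limited). The gripper opens to 85 mm and grips with 20 to 120 N. Pads are 22 mm wide; open, the fingers measure 114 mm over their backs; the gripper's body (76 mm by 85 mm) begins 54 mm behind the grasp point. The pads swing forward as they close: fully open they stand 13 mm farther back than shut.
Start: joints at [1.251, 0.469, -0.049, 1.532, 0.024, 1.141, -0.082], TCP at [193.571, -646.654, 404.735] pointing down, gripper open.
Joint ranges: [-2.59, 2.59], [-0.33, 1.99], [-1.39, 1.29], [0.1, 2.45], [-1.04, 4.18], [0.21, 1.99], [-2.66, 2.66]. Speed limits (rad/s): [2.57, 2.57, 3.14, 3.14, 3.14, 3.14, 3.14].

### API

Orientations are given as a 3x3 rotation matrix whose columns are the frame's x, y, z axes.
In Python, from bench import robot, eyes, regions_of gives the robot as it stands.
- The arm moves only by the tool arm_command, never from a script. Its argument "targets" is a list of rows, each an object of numbers: "fingers": the finger opening in mm, from 0 to 85.4; "x", "y", "z": the shift along the tool's x, y, z in units of 40 mm (1.0 is 40 mm); "turn": the turn about the tool's z in units of 6 degrees (1.0 is 6 degrees). A call has 1 to 5 rows; each row shifts and turns the commanded pose from where the row before left it, along the tool's axes as they then stand; what a row does not reach is not made up. A row lasts 1/12 s, in which the tool goes at most 41.7 mm and 7.16 degrees, less where a joint would pass 70% of its speed; a pose out of reach is approached as far as the arm can. A call is refused whole if a number of a shift passes 1 or a number of a turn 1, either way. A call with a gripper value outside its range is refused whole. The fingers move at their own pace and stop on an object; "squeeze" is the grip in N (left out, the last holds). Time passes only in rows, so rows that do not move let the fingers close. It gives the time, the measured TCP pose, the force, the opening and the grip force at its end, in the units of the state.
- robot.observe(): the state, without advancing time (a new reading comes with each control period).
- eyes.snapshot(name): name is "scene" or "side" or "wrist"; returns (picture, depth): 480x640x3 uint8, red, green, blue; 480x640 float32, mm along the optical axis (not along the pixel's ray), 0 where there is no reading.
- eyes.get_calibration(name): a dict with "fx", "fy", "cx", "cy" (pixels), "dist" ([k1, k2, p1, p2, k3] as OpenCV has them; the pictures are not rectified), "origin" and "rotation" of the camera in the world. Camera axes: x right, y up, looking along -z (the intrinsics and any distortion apply to the point x, -y, -z); pixel columns grow to the right and rows downward; lengths in mm; the calibration is good to about 2 mm. A picture is of the moment at which its call begins: read the wrist's pose just before it. get_calibration takes no time and is no camera call; for the wrist camera it gives the pose at the moment of the call.
- robot.job_done(): hands the job in; it is judged then, once.
Trained networks look in the newest picture that a camera, given by its name, has taken for a name from the list of things; names that differ only in an ending like _2 or _b are one class to them, and where a whole thing is asked for, a point or a joint stands for the part that bears it (a point fixed in the world has none). Each returns a list of dicts, best first, with "conf" (0 to 1); they miss things now and then, are a little off and sometimes report something else, mostly with a low value. They report only what shows in the picture. A call takes as long as a camera call. They do not tell look-alikes from the thing itself.
- regions_of(camera, query): "pixels" (480x640 bool, what is visible of it) and "uv" ([column, row] in pixels, amid what is visible of it).
The state is a dict: "t": time; "joint_positions": joint angles; "dq": joint speeds; "joint_torque": joint torques, N m; "eef_pos": TCP position; "tcp_rot": TCP orientation; "wrist_force": force on the tool from outside, world axes, zero at the start; "ft_torque": the same for the moment, N m; "grip_width": opening from 0.0 (shut) to 1.0 (fully open); "grip_force": force on a finger pad.
Only numpy, scipy, OpenCV 4.12 (cv2) and the standard library are available. Lean on these libraries where they do the work, as an engineer would, in place of code of your own. Each camera call takes 0.05 s, during which the arm holds its last target. There are 200 camera calls.

## Working session

There is one attempt and no reset: what is moved stays moved. The work goes in short steps, Python scripts to look and compute and a tool call to move; the robot and the scene stay as the last step left them, time stands still between calls to the robot, and variables do not carry over. Pictures are saved under pics/ and viewed, at most 10 in all, crops included, and the job is handed in when it is done.

Besides the shell and the picture viewer there is one more tool, called after ">>>" by a JSON object that holds its "op" and its "data". arm_command: Moves the arm, as the interface text tells. Its arguments: {"type":"object","properties":{"targets":{"type":"array"},"squeeze":{"type":"number"}},"required":["targets"]}

```bash
ls; mkdir -p pics; cat > h.py <<'E'
import numpy as np, cv2
from bench import robot, eyes, regions_of
def cloud(name, depth, cal=None):
    c=cal or eyes.get_calibration(name)
    K=np.array([[c['fx'],0,c['cx']],[0,c['fy'],c['cy']],[0,0,1]])
    v,u=np.mgrid[0:480,0:640]
    p=cv2.undistortPoints(np.stack([u,v],-1).reshape(-1,1,2).astype(np.float64),K,np.array(c['dist'])).reshape(480,640,2)
    P=np.stack([p[...,0]*depth,-p[...,1]*depth,-depth],-1)
    W=P@np.array(c['rotation']).T+np.array(c['origin'])
    W[depth<=0]=np.nan
    return W
def save(n,im): cv2.imwrite('pics/'+n+'.png',im[...,::-1])
E
python3 - <<'E'
from h import *
s=robot.observe(); print(s['t'],s['eef_pos'],s['tcp_rot'],robot.tips_ahead)
ims=[]
for n in ('scene','side'):
    im,d=eyes.snapshot(n); np.savez('pics/'+n,im=im,d=d); save(n,im)
    for q in ('key','block','stand','stick','figure'):
        for r in regions_of(n,q)[:4]:
            W=cloud(n,d)[r['pixels']]
            print(n,q,round(r['conf'],2),np.round(r['uv']),r['pixels'].sum(),np.nanmedian(W,0).round(), np.median(im[r['pixels']],0))
E
```

```text
pics
0.0 [ 193.49010315 -646.41049154  403.64069232] [[ 9.58000166e-01  2.86766949e-01 -6.31203345e-04]
 [ 2.86767634e-01 -9.57998384e-01  1.84931414e-03]
 [-7.43696122e-05 -1.95265194e-03 -9.99998091e-01]] 173.4
scene key 0.97 [358. 182.] 672 [482. 176. 197.] [145.   56.5  37. ]
scene key 0.85 [295. 172.] 795 [340. 110. 182.] [ 47. 101.  53.]
scene key 0.69 [396. 226.] 1034 [613. 141. 169.] [100.  51.  96.]
scene key 0.37 [265. 387.] 11376 [ 659. -227.   91.] [138.  91.  56.]
scene block 0.95 [360. 233.] 1824 [484. 173.  58.] [162. 123.  83.]
scene block 0.85 [338. 173.] 1665 [306. 291.  55.] [171. 142.  45.]
scene stand 0.79 [269. 388.] 11364 [ 658. -227.   91.] [138.  91.  56.]
scene stick 0.56 [369. 198.] 185 [465. 234.  88.] [121.  92.  61.]
scene figure 0.91 [294. 400.] 1569 [ 719. -245.  120.] [120. 112.  99.]
scene figure 0.74 [356. 232.] 1732 [486. 171.  57.] [162. 123.  82.]
side key 0.98 [259. 272.] 1176 [473. 186. 195.] [121.  55.  47.]
side key 0.82 [235. 236.] 1242 [606. 150. 177.] [79. 45. 78.]
side key 0.59 [345. 308.] 1617 [329. 119. 183.] [54. 85. 45.]
side block 0.97 [250. 361.] 4158 [446. 226.  53.] [135. 100.  68.]
side block 0.92 [264. 453.] 5540 [287. 313.  63.] [217.5 173.   71. ]
side stand 0.55 [378. 228.] 6459 [ 596. -184.   87.] [50. 60. 74.]
side stick 0.79 [235. 349.] 485 [450. 247.  84.] [134.  99.  67.]
side figure 0.87 [348. 190.] 839 [ 685. -211.  122.] [100.  90.  78.]
side figure 0.61 [376. 232.] 6363 [ 595. -184.   87.] [50. 59. 74.]
```

View pics/scene.png

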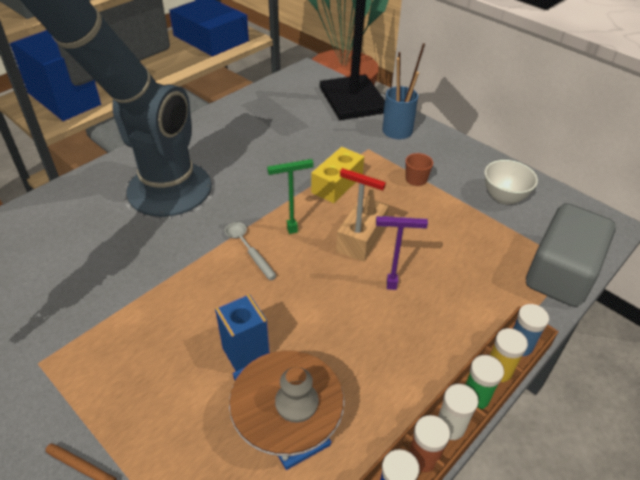

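View pics/side.png

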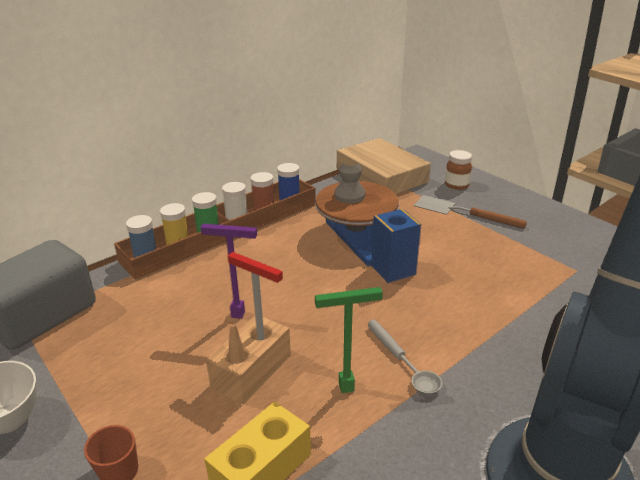

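```bash
python3 - <<'E'
from h import *
for n in ('scene','side'):
    z=np.load('pics/'+n+'.npz'); im,d=z['im'],z['d']; W=cloud(n,d)
    hsv=cv2.cvtColor(im,cv2.COLOR_RGB2HSV)
    red=((hsv[...,0]<8)|(hsv[...,0]>172))&(hsv[...,1]>120)&(W[...,2]>160)&(abs(W[...,0]-480)<90)&(abs(W[...,1]-180)<90)
    P=W[red]; xy=P[:,:2]; P_=P[P[:,2]>194]
    r=cv2.minAreaRect(xy.astype(np.float32)); (vx,vy,x0,y0)=cv2.fitLine(P_[:,:2].astype(np.float32),cv2.DIST_HUBER,0,.01,.01).ravel()
    t=(P_[:,:2]-[x0,y0])@[vx,vy]
    print(n,'bar',len(P),len(P_),r,np.degrees(np.arctan2(vy,vx)),np.array([x0,y0])+np.array([vx,vy])*(t.min()+t.max())/2,np.ptp(t),np.percentile(P[:,2],[50,95]))
    # block top
    b=(abs(W[...,2]-65)<5)&(abs(W[...,0]-475)<110)&(abs(W[...,1]-195)<110)
    print('block',cv2.minAreaRect(W[b][:,:2].astype(np.float32)),b.sum())
    t=(abs(W[...,2]-125)<5)&(abs(W[...,0]-600)<160)&(abs(W[...,1]+190)<160)&(hsv[...,1]>90)
    m=t.astype(np.uint8); k,l,st,c=cv2.connectedComponentsWithStats(m)
    for i in range(1,k):
        if st[i,4]>80: print('top125',c[i],st[i,4],cv2.minAreaRect(W[l==i][:,:2].astype(np.float32)),np.median(hsv[l==i],0))
E
```

```text
scene bar 378 373 ((481.0384216308594, 179.81552124023438), (97.36514282226562, 19.142457962036133), 17.112411499023438) 16.692963 [482.3448385  175.48187347] 97.37528744896787 [204.85376921 208.56725611]
block ((469.0862731933594, 210.24200439453125), (71.99175262451172, 139.62301635742188), 17.336437225341797) 874
top125 [256.03488372 306.72093023] 86 ((529.21044921875, -158.84207153320312), (7.957139492034912, 68.51949310302734), 75.16177368164062) [ 18. 121. 168.]
top125 [240.96116505 315.85575589] 721 ((520.506103515625, -191.96365356445312), (60.32145690917969, 71.21926879882812), 75.37300872802734) [107. 171. 140.]
side bar 676 640 ((476.1942138671875, 183.84930419921875), (101.0162582397461, 16.442981719970703), 17.051313400268555) 17.428392 [474.88439827 188.05212052] 100.99065986731115 [204.25919675 207.10503601]
block ((466.6854248046875, 212.85604858398438), (74.64486694335938, 139.6033477783203), 18.894418716430664) 1845
top125 [397.3326572  220.56592292] 493 ((517.8812255859375, -188.01473999023438), (73.46871948242188, 75.98868560791016), 74.81391906738281) [108. 137. 134.]
```

The red-handled key (scene px 362,180; side px 255,266) stands in the natural wooden block. The green key (290,167), purple key (401,222) and yellow block (338,173) are the look-alikes. The blue tower's mouth is at scene px 241,316. I'll move over the tower first and look down with the wrist camera.

>>> {"op": "arm_command", "data": {"targets": [{"x":0.72,"y":-0.63},{"x":0.72,"y":-0.63},{"x":0.72,"y":-0.63},{"x":0.72,"y":-0.63},{"x":0.72,"y":-0.63}]}}

```text
$.targets[0]: bad value
```

>>> {"op": "arm_command", "data": {"targets": [{"x":0.72,"y":-0.63},{"x":0.72,"y":-0.63},{"x":0.72,"y":-0.63},{"x":0.72,"y":-0.63},{"x":0.72,"y":-0.63}]}}

```text
$.targets[0]: bad value
```

>>> {"op": "arm_command", "data": {"targets": [{"x":0.72,"y":-0.63},{"x":0.72,"y":-0.63},{"x":0.72,"y":-0.63},{"x":0.72,"y":-0.63},{"x":0}]}}

```text
$.targets[0]: bad value
```

```bash
python3 - <<'E'
from h import *
s=robot.observe(); print(s['t'],s['eef_pos'].round(1),s['tcp_rot'].round(3),s['joint_positions'].round(3))
c=eyes.get_calibration('wrist'); print(c)
im,d=eyes.snapshot('wrist'); np.savez('pics/w1',im=im,d=d); W=cloud('wrist',d,c)
c0=np.array(c['origin'])
R=s['tcp_rot']; print('cam in tool',R.T@(c0-s['eef_pos']))
ring=cv2.inRange(W[...,2],118,132)
save('w1',im); print(np.argwhere(ring).mean(0), ring.sum()/255)
E
```

```text
0.6 [ 193.6 -646.6  404.7] [[ 0.958  0.287  0.   ]
 [ 0.287 -0.958 -0.   ]
 [ 0.     0.    -1.   ]] [ 1.251  0.469 -0.049  1.533  0.024  1.141 -0.082]
{'fx': 370.6449093861346, 'fy': 370.6449093861346, 'cx': 320.50662653221923, 'cy': 242.402790541508, 'dist': array([-0.04715412,  0.        ,  0.        ,  0.        ,  0.        ]), 'origin': array([ 260.79466344, -628.27971459,  374.21406397]), 'rotation': array([[ 2.85704203e-01,  9.21779216e-01,  2.62099571e-01],
       [-9.58317660e-01,  2.74984734e-01,  7.75284383e-02],
       [-6.09278031e-04, -2.73324849e-01,  9.61921595e-01]])}
cam in tool [69.65556746  1.68175011 30.52931664]
[nan nan] 0.0<stdin>:8: RuntimeWarning: Mean of empty slice.
  ret = um.true_divide(
```

View pics/w1.png

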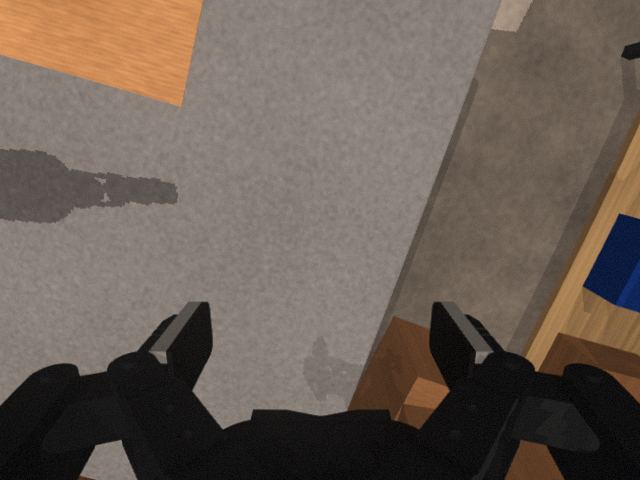

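The three calls were refused, probably because a row needs every field. The wrist view shows only bench at the start pose. I'll retry with full rows, stopping where the camera sits straight above the bore.

>>> {"op": "arm_command", "data": {"targets": [{"fingers":85,"x":0.67,"y":-0.62,"z":0,"turn":0},{"fingers":85,"x":0.67,"y":-0.62,"z":0,"turn":0},{"fingers":85,"x":0.67,"y":-0.62,"z":0,"turn":0},{"fingers":85,"x":0.67,"y":-0.62,"z":0,"turn":0},{"fingers":85,"x":0.67,"y":-0.62,"z":0,"turn":0}]}}

```text
t: 1.07
eef_pos: [287.0, -487.8, 404.9]
tcp_rot: [[0.958, 0.286, 0.0], [0.286, -0.958, -0.0], [0.0, 0.0, -1.0]]
wrist_force: [1.1, -0.3, -0.2]
grip_width: 0.998
grip_force: 0.0
```

>>> {"op": "arm_command", "data": {"targets": [{"fingers":85,"x":0.67,"y":-0.62,"z":0,"turn":0},{"fingers":85,"x":0.67,"y":-0.62,"z":0,"turn":0},{"fingers":85,"x":0.67,"y":-0.62,"z":0,"turn":0},{"fingers":85,"x":0.67,"y":-0.62,"z":0,"turn":0},{"fingers":85,"x":0.67,"y":-0.62,"z":0,"turn":0}]}}

```text
t: 1.48
eef_pos: [379.8, -330.6, 405.1]
tcp_rot: [[0.958, 0.287, 0.001], [0.287, -0.958, -0.001], [0.0, 0.001, -1.0]]
wrist_force: [0.5, 0.1, 0.2]
grip_width: 0.996
grip_force: 0.0
```

>>> {"op": "arm_command", "data": {"targets": [{"fingers":85,"x":0.67,"y":-0.62,"z":0,"turn":0},{"fingers":85,"x":0.67,"y":-0.62,"z":0,"turn":0},{"fingers":85,"x":0.67,"y":-0.62,"z":0,"turn":0},{"fingers":85,"x":0.67,"y":-0.62,"z":0,"turn":0},{"fingers":85,"x":0,"y":0,"z":0,"turn":0}]}}

```text
t: 1.9
eef_pos: [456.8, -199.3, 405.5]
tcp_rot: [[0.955, 0.298, 0.004], [0.298, -0.955, 0.003], [0.004, -0.002, -1.0]]
wrist_force: [0.9, -0.0, 0.6]
grip_width: 0.996
grip_force: 0.0
```

```bash
python3 - <<'E'
from h import *
s=robot.observe(); print(s['t'],s['eef_pos'].round(1),s['tcp_rot'].round(3).tolist(),s['joint_positions'].round(3))
c=eyes.get_calibration('wrist')
im,d=eyes.snapshot('wrist'); np.savez('pics/w2',im=im,d=d,o=c['origin'],R=c['rotation']); W=cloud('wrist',d,c)
t=(abs(W[...,2]-125)<6)
v,u=np.nonzero(t); print(t.sum(),u.mean(),v.mean(),cv2.minAreaRect(W[t][:,:2].astype(np.float32)))
u0,v0=int(u.mean()),int(v.mean())
cr=im[max(0,v0-60):v0+60,max(0,u0-75):u0+75]
big=np.clip(cv2.resize(cr,None,fx=5,fy=5,interpolation=cv2.INTER_CUBIC).astype(float)*1.8,0,255).astype(np.uint8)
save('w2c',big); save('w2',im)
E
```

```text
1.9 [ 456.8 -199.3  405.5] [[0.955, 0.298, 0.004], [0.298, -0.955, 0.003], [0.004, -0.002, -1.0]] [ 0.611  0.199 -0.324  1.928  0.069  1.023 -1.012]
9426 335.03203904095056 149.20645024400594 ((518.810791015625, -191.06878662109375), (70.52433776855469, 70.33367156982422), 74.73343658447266)
```

View pics/w2c.png

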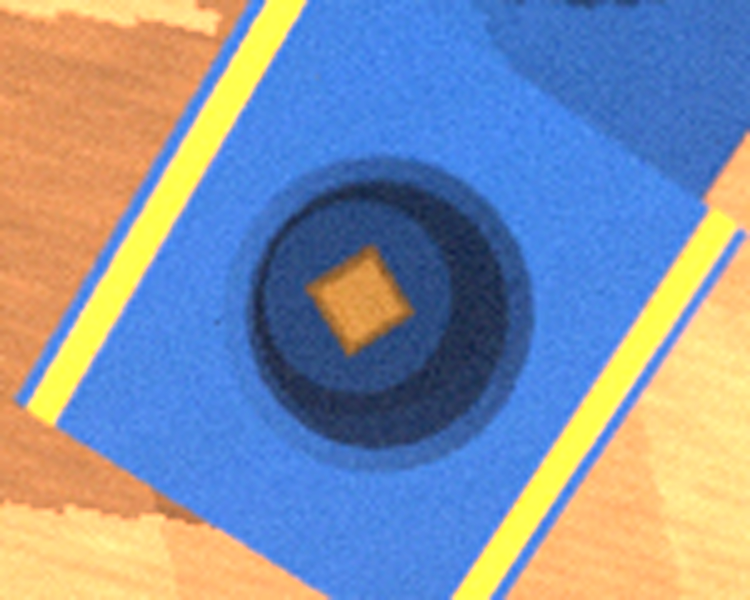

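The crop shows the brass stem square at the bottom of the shaft (crop px 360,300), so its heading can be measured. I'll compute that along with the mouth centre.

```bash
cat >> h.py <<'E'
def ray_plane(name,uv,z,c):
    K=np.array([[c['fx'],0,c['cx']],[0,c['fy'],c['cy']],[0,0,1]])
    p=cv2.undistortPoints(np.asarray(uv,float).reshape(-1,1,2),K,np.array(c['dist'])).reshape(-1,2)
    D=np.c_[p[:,0],-p[:,1],-np.ones(len(p))]@np.array(c['rotation']).T
    o=np.array(c['origin']); return o+D*((z-o[2])/D[:,2])[:,None]
E
python3 - <<'E'
from h import *
z=np.load('pics/w2.npz'); im,d=z['im'],z['d']; c=eyes.get_calibration('wrist'); c=dict(c,origin=z['o'],rotation=z['R'])
W=cloud('wrist',d,c); hsv=cv2.cvtColor(im,cv2.COLOR_RGB2HSV)
b=(hsv[...,0]<30)&(hsv[...,1]>110)&(W[...,2]<80)&(W[...,2]>25)&(np.hypot(W[...,0]-518,W[...,1]+190)<17)
v,u=np.nonzero(b); print(len(u),u.mean(),v.mean(),np.nanmedian(W[b],0))
P=ray_plane('wrist',np.c_[u,v],43,c)[:,:2]
print('stem',cv2.minAreaRect(P.astype(np.float32)),P.mean(0))
# best 4-fold heading via 4th-order moment
q=P-P.mean(0); r=np.hypot(*q.T); a=np.arctan2(q[:,1],q[:,0]); m=(r**4*np.exp(4j*a)).sum(); print('heading(side) deg',(np.degrees(np.angle(-m))/4)%90)
t=(abs(W[...,2]-125)<6)
hole=cv2.morphologyEx(t.astype(np.uint8),cv2.MORPH_OPEN,np.ones((3,3)))
cs,h=cv2.findContours(hole,cv2.RETR_CCOMP,cv2.CHAIN_APPROX_NONE)
for i,k in enumerate(cs):
    if len(k)>30:
        Q=ray_plane('wrist',k.reshape(-1,2),125,c)[:,:2].astype(np.float32)
        print(h[0][i],len(k),cv2.minAreaRect(Q),cv2.minEnclosingCircle(Q), cv2.fitEllipse(Q))
E
```

```text
240 331.5 148.66666666666666 [ 518.89968576 -190.75075561   44.85933152]
stem ((518.8765869140625, -190.8043975830078), (13.37942123413086, 13.302823066711426), 50.327659606933594) [ 518.85944266 -190.74684562]
heading(side) deg 50.30260637220272
[-1 -1  1 -1] 365 ((518.8681030273438, -190.93389892578125), (70.33824920654297, 70.308349609375), 74.80115509033203) ((518.8924560546875, -191.01438903808594), 48.5848388671875) ((518.79931640625, -190.89193725585938), (81.84085083007812, 82.27117156982422), 126.44041442871094)
[16 14 -1  0] 151 ((519.2254028320312, -190.62062072753906), (34.64300537109375, 34.816436767578125), 62.60847854614258) ((519.1197509765625, -190.74942016601562), 17.757875442504883) ((519.079833984375, -190.70962524414062), (34.77926254272461, 34.867759704589844), 94.3530502319336)
```

>>> {"op": "arm_command", "data": {"targets": [{"fingers":85,"x":0.33,"y":-0.88,"z":0,"turn":0},{"fingers":85,"x":0.33,"y":-0.88,"z":0,"turn":0},{"fingers":85,"x":0.33,"y":-0.88,"z":0,"turn":0},{"fingers":85,"x":0.33,"y":-0.88,"z":0,"turn":0},{"fingers":85,"x":0.33,"y":-0.88,"z":0,"turn":0}]}}

```text
t: 2.37
eef_pos: [465.9, -18.7, 405.0]
tcp_rot: [[0.959, 0.284, 0.001], [0.284, -0.959, -0.001], [0.0, 0.001, -1.0]]
wrist_force: [1.0, 0.8, 0.2]
grip_width: 0.994
grip_force: 0.0
```

>>> {"op": "arm_command", "data": {"targets": [{"fingers":85,"x":0.33,"y":-0.88,"z":0,"turn":0},{"fingers":85,"x":0.33,"y":-0.88,"z":0,"turn":0},{"fingers":85,"x":0.33,"y":-0.88,"z":0,"turn":0},{"fingers":85,"x":0.33,"y":-0.88,"z":0,"turn":0},{"fingers":85,"x":0.33,"y":-0.88,"z":0,"turn":0}]}}

```text
t: 2.78
eef_pos: [479.3, 168.9, 404.9]
tcp_rot: [[0.959, 0.284, 0.001], [0.284, -0.959, -0.001], [0.0, 0.001, -1.0]]
wrist_force: [1.4, -0.6, 0.4]
grip_width: 0.99
grip_force: 0.0
```

>>> {"op": "arm_command", "data": {"targets": [{"fingers":85,"x":0,"y":0,"z":0,"turn":0},{"fingers":85,"x":0,"y":0,"z":0,"turn":0}]}}

```text
t: 2.95
eef_pos: [479.0, 169.7, 404.7]
tcp_rot: [[0.957, 0.29, 0.0], [0.29, -0.957, 0.0], [0.0, -0.0, -1.0]]
wrist_force: [0.8, -1.2, -0.4]
grip_width: 0.992
grip_force: 0.0
```

```bash
cat > bar.py <<'E'
from h import *
import sys
s=robot.observe(); print(s['t'],s['eef_pos'].round(1),s['tcp_rot'].round(3).tolist(),s['joint_positions'].round(3),s['wrist_force'])
c=eyes.get_calibration('wrist')
im,d=eyes.snapshot('wrist'); n=sys.argv[1]; np.savez('pics/'+n,im=im,d=d,o=c['origin'],R=c['rotation']); save(n,im); W=cloud('wrist',d,c)
hsv=cv2.cvtColor(im,cv2.COLOR_RGB2HSV); R=s['tcp_rot']
red=((hsv[...,0]<8)|(hsv[...,0]>172))&(hsv[...,1]>120)&(np.hypot(W[...,0]-s['eef_pos'][0],W[...,1]-s['eef_pos'][1])<90)&(W[...,2]>160)
P=W[red]; zt=np.median(P[:,2]); P=P[abs(P[:,2]-zt)<4]
r=cv2.minAreaRect(P[:,:2].astype(np.float32)); print('bar',r,'ztop',zt,len(P))
T=(P-s['eef_pos'])@R; print('in tool: x range',T[:,0].min(),T[:,0].max(),'y',T[:,1].min(),T[:,1].max(),'z',np.median(T[:,2]), 'centre',R.T[:2,:2]@(np.array(r[0])-s['eef_pos'][:2]))
E
python3 bar.py k1
```

```text
2.95 [479.  169.7 404.7] [[0.957, 0.29, 0.0], [0.29, -0.957, 0.0], [0.0, -0.0, -1.0]] [ 0.065  0.246 -0.574  1.897  0.154  1.041 -1.85 ] [ 0.79020379 -1.16809112 -0.39455024]
bar ((478.45391845703125, 180.1540069580078), (99.91810607910156, 14.130231857299805), 16.409446716308594) ztop 208.27584313742628 5588
in tool: x range -47.4697274447873 52.467001292528934 y -17.257494004000407 -2.8295201006616733 z 196.59356643998655 centre [  2.49269364 -10.18872258]
```

View pics/k1.png

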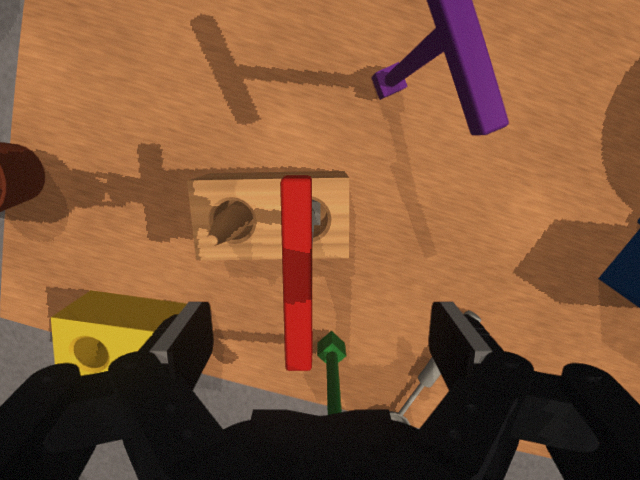

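The red bar is centred at px 298,273 over the natural wooden block. Its length, 14 mm width and top at 208 mm all match the key, so I'm grasping it.

>>> {"op": "arm_command", "data": {"targets": [{"fingers":85,"x":0.06,"y":-0.255,"z":0,"turn":0.08},{"fingers":60,"x":0,"y":0,"z":0.4,"turn":0},{"fingers":60,"x":0,"y":0,"z":0.5,"turn":0},{"fingers":60,"x":0,"y":0,"z":0.34,"turn":0},{"fingers":60,"x":0,"y":0,"z":0,"turn":0}]}}

```text
t: 3.42
eef_pos: [478.1, 175.7, 352.3]
tcp_rot: [[0.962, 0.275, -0.005], [0.275, -0.962, -0.004], [-0.006, 0.002, -1.0]]
wrist_force: [-0.4, 0.2, 0.3]
grip_width: 0.703
grip_force: 0.0
```

```bash
python3 bar.py k2
```

```text
3.4167 [478.1 175.7 352.3] [[0.962, 0.275, -0.005], [0.275, -0.962, -0.004], [-0.006, 0.002, -1.0]] [ 0.03   0.31  -0.56   1.954  0.203  0.939 -1.923] [-0.3697466   0.21507338  0.30019472]
bar ((485.8285827636719, 180.07638549804688), (72.67849731445312, 64.41130065917969), 59.96999740600586) ztop 208.2043274346292 8956
in tool: x range -30.961900006538542 52.54085870045204 y -41.47299865658096 45.256636911457555 z 144.1074711981729 centre [ 8.67161958 -2.05715818]
```

>>> {"op": "arm_command", "data": {"targets": [{"fingers":60,"x":0,"y":0,"z":0,"turn":0},{"fingers":60,"x":0,"y":0,"z":0,"turn":0},{"fingers":60,"x":0,"y":0,"z":0,"turn":0}]}}

```text
t: 3.72
eef_pos: [478.8, 178.8, 356.2]
tcp_rot: [[0.961, 0.278, 0.002], [0.278, -0.961, 0.0], [0.002, 0.0, -1.0]]
wrist_force: [0.7, 0.7, -0.2]
grip_width: 0.704
grip_force: 0.0
```

```bash
sed -i 's/P=P\[abs(P\[:,2\]-zt)<4\]/P=P[(abs(P[:,2]-zt)<4)]; T=(P-s["eef_pos"])@R; P=P[abs(T[:,1])<16]/' bar.py; python3 bar.py k3
```

```text
3.7167 [478.8 178.8 356.2] [[0.961, 0.278, 0.002], [0.278, -0.961, 0.0], [0.002, 0.0, -1.0]] [ 0.028  0.307 -0.563  1.948  0.202  0.94  -1.923] [ 0.66256049  0.70880591 -0.19222118]
bar ((486.68670654296875, 182.6294403076172), (82.90521240234375, 13.771438598632812), 16.520584106445312) ztop 208.21903012923468 8277
in tool: x range -33.119705914833666 49.781078397230246 y -8.651754930407156 5.592589801888252 z 148.08477615417178 centre [ 8.63081864 -1.53294752]
```

>>> {"op": "arm_command", "data": {"targets": [{"fingers":40,"x":0,"y":-0.04,"z":0.02,"turn":-0.05},{"fingers":5,"x":0,"y":0,"z":0,"turn":0},{"fingers":5,"x":0,"y":0,"z":0,"turn":0},{"fingers":5,"x":0,"y":0,"z":0,"turn":0},{"fingers":5,"x":0,"y":0,"z":0,"turn":0}], "squeeze": 70}}

```text
t: 4.18
eef_pos: [478.0, 180.8, 354.6]
tcp_rot: [[0.959, 0.284, 0.001], [0.284, -0.959, 0.0], [0.001, -0.0, -1.0]]
wrist_force: [0.2, -0.3, 1.6]
grip_width: 0.148
grip_force: 68.6
```

>>> {"op": "arm_command", "data": {"targets": [{"fingers":5,"x":0,"y":0,"z":0,"turn":0},{"fingers":5,"x":0,"y":0,"z":0,"turn":0},{"fingers":5,"x":0,"y":0,"z":0,"turn":0},{"fingers":5,"x":0,"y":0,"z":0,"turn":0},{"fingers":5,"x":0,"y":0,"z":0,"turn":0}], "squeeze": 70}}

```text
t: 4.6
eef_pos: [478.0, 180.8, 354.6]
tcp_rot: [[0.959, 0.284, 0.001], [0.284, -0.959, 0.0], [0.001, -0.0, -1.0]]
wrist_force: [0.7, 0.5, 2.2]
grip_width: 0.149
grip_force: 69.0
```

>>> {"op": "arm_command", "data": {"targets": [{"fingers":5,"x":0,"y":0,"z":-0.2,"turn":0},{"fingers":5,"x":0,"y":0,"z":-0.4,"turn":0},{"fingers":5,"x":0,"y":0,"z":-0.5,"turn":0},{"fingers":5,"x":0,"y":0,"z":-0.6,"turn":0},{"fingers":5,"x":0,"y":0,"z":-0.6,"turn":0}]}}

```text
t: 5.02
eef_pos: [477.4, 180.1, 446.3]
tcp_rot: [[0.959, 0.284, -0.003], [0.284, -0.959, -0.001], [-0.003, 0.0, -1.0]]
wrist_force: [0.6, 0.6, -2.0]
grip_width: 0.149
grip_force: 68.5
```

>>> {"op": "arm_command", "data": {"targets": [{"fingers":5,"x":0,"y":0,"z":-0.6,"turn":0},{"fingers":5,"x":0,"y":0,"z":-0.5,"turn":0},{"fingers":5,"x":0,"y":0,"z":-0.3,"turn":0},{"fingers":5,"x":0,"y":0,"z":0,"turn":0},{"fingers":5,"x":0,"y":0,"z":0,"turn":0}]}}

```text
t: 5.43
eef_pos: [477.6, 180.3, 501.9]
tcp_rot: [[0.959, 0.284, -0.001], [0.284, -0.959, -0.001], [-0.001, 0.001, -1.0]]
wrist_force: [-0.3, -0.6, -3.6]
grip_width: 0.149
grip_force: 68.6
```

```bash
python3 bar.py k4
```

```text
5.4333 [477.6 180.3 501.9] [[0.959, 0.284, -0.001], [0.284, -0.959, -0.001], [-0.001, 0.001, -1.0]] [ 0.073  0.167 -0.588  1.756  0.098  1.249 -1.822] [-0.3234364  -0.58377293 -3.56288839]
bar ((485.4744567871094, 185.93588256835938), (82.66020202636719, 24.857383728027344), 15.61082935333252) ztop 355.49343517678926 8463
in tool: x range -32.14199143007333 50.55397788602168 y -15.684895951781716 9.233222063946144 z 146.4776220348627 centre [ 9.14320323 -3.14624258]
```

View pics/k4.png

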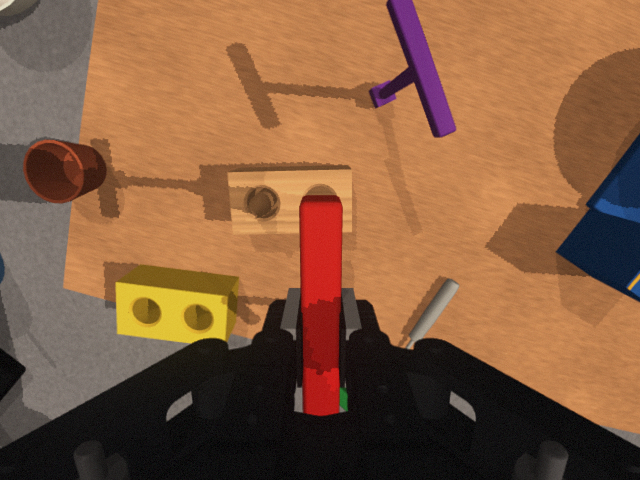

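>>> {"op": "arm_command", "data": {"targets": [{"fingers":5,"x":-0.1,"y":0.5,"z":0,"turn":0},{"fingers":5,"x":-0.15,"y":0.85,"z":0,"turn":0},{"fingers":5,"x":-0.15,"y":0.85,"z":0,"turn":0},{"fingers":5,"x":-0.15,"y":0.85,"z":0,"turn":0},{"fingers":5,"x":-0.15,"y":0.85,"z":0,"turn":0}]}}

```text
t: 5.9
eef_pos: [494.8, 21.3, 500.4]
tcp_rot: [[0.959, 0.284, -0.004], [0.284, -0.959, -0.0], [-0.004, -0.001, -1.0]]
wrist_force: [1.2, -0.5, -3.3]
grip_width: 0.147
grip_force: 68.5
```

>>> {"op": "arm_command", "data": {"targets": [{"fingers":5,"x":-0.15,"y":0.85,"z":0,"turn":0},{"fingers":5,"x":-0.15,"y":0.85,"z":0,"turn":0},{"fingers":5,"x":-0.15,"y":0.85,"z":0,"turn":0},{"fingers":5,"x":-0.15,"y":0.85,"z":0,"turn":0},{"fingers":5,"x":-0.15,"y":0.85,"z":0,"turn":0}]}}

```text
t: 6.32
eef_pos: [514.3, -150.2, 500.3]
tcp_rot: [[0.959, 0.284, -0.004], [0.284, -0.959, 0.001], [-0.003, -0.002, -1.0]]
wrist_force: [1.6, -0.1, -2.8]
grip_width: 0.147
grip_force: 68.5
```

>>> {"op": "arm_command", "data": {"targets": [{"fingers":5,"x":-0.15,"y":0.6,"z":0,"turn":0},{"fingers":5,"x":-0.05,"y":0.4,"z":0,"turn":0},{"fingers":5,"x":0,"y":0,"z":0,"turn":-0.8},{"fingers":5,"x":0,"y":0,"z":0,"turn":-1},{"fingers":5,"x":0,"y":0,"z":0,"turn":-1}]}}

```text
t: 6.73
eef_pos: [518.1, -189.6, 499.9]
tcp_rot: [[0.834, 0.552, -0.004], [0.552, -0.834, 0.002], [-0.003, -0.004, -1.0]]
wrist_force: [0.0, 0.1, -2.9]
grip_width: 0.149
grip_force: 68.6
```

>>> {"op": "arm_command", "data": {"targets": [{"fingers":5,"x":0,"y":0,"z":0,"turn":-1},{"fingers":5,"x":0,"y":0,"z":0,"turn":-1},{"fingers":5,"x":0,"y":0,"z":0,"turn":-0.83},{"fingers":5,"x":0,"y":0,"z":0,"turn":0},{"fingers":5,"x":0,"y":0,"z":0,"turn":0}]}}

```text
t: 7.15
eef_pos: [518.2, -189.2, 500.7]
tcp_rot: [[0.641, 0.767, -0.003], [0.767, -0.641, 0.001], [-0.001, -0.003, -1.0]]
wrist_force: [0.1, -0.7, -2.2]
grip_width: 0.151
grip_force: 68.6
```

```bash
cat > aim.py <<'E'
from h import *
import sys
# aim x y heading_deg : tool-frame shift in units and turn units to put TCP there
x,y,h=map(float,sys.argv[1:4]); s=robot.observe(); R=s['tcp_rot']; p=s['eef_pos']
hd=np.degrees(np.arctan2(R[1,0],R[0,0])); sh=R[:2,:2].T@(np.array([x,y])-p[:2])
print('t',s['t'],'p',p.round(2),'hd',round(hd,2),'shift units',(sh/40).round(3),'turn units',round((hd-h)/6,3),'q7',s['joint_positions'][6].round(3),'tilt',R[:2,2].round(4),'F',s['wrist_force'].round(1),'M',s['ft_torque'].round(2))
E
python3 aim.py 518.7 -191.1 50.3
```

```text
t 7.15 p [ 518.21 -189.22  500.71] hd 50.13 shift units [-0.028  0.039] turn units -0.029 q7 -0.506 tilt [-0.0029  0.001 ] F [ 0.1 -0.7 -2.2] M [ 0.02  0.   -0.  ]
```

>>> {"op": "arm_command", "data": {"targets": [{"fingers":5,"x":-0.02,"y":0.055,"z":0.2,"turn":-0.03},{"fingers":5,"x":0,"y":0,"z":0.3,"turn":0},{"fingers":5,"x":0,"y":0,"z":0.1,"turn":0},{"fingers":5,"x":0,"y":0,"z":0,"turn":0},{"fingers":5,"x":0,"y":0,"z":0,"turn":0}]}}

```text
t: 7.57
eef_pos: [519.6, -191.0, 477.5]
tcp_rot: [[0.637, 0.771, -0.001], [0.771, -0.637, 0.001], [-0.0, -0.001, -1.0]]
wrist_force: [-0.1, 1.5, -2.4]
grip_width: 0.145
grip_force: 68.5
```

```bash
python3 aim.py 518.7 -191.1 50.3
python3 - <<'E'
from h import *
c=eyes.get_calibration('wrist'); s=robot.observe()
im,d=eyes.snapshot('wrist'); save('t1',im); W=cloud('wrist',d,c)
hsv=cv2.cvtColor(im,cv2.COLOR_RGB2HSV)
t=(abs(W[...,2]-125)<7)&(abs(W[...,0]-519)<60)&(abs(W[...,1]+191)<60)
print(t.sum(),cv2.minAreaRect(W[t][:,:2].astype(np.float32)))
for z in range(80,200,10):
    k=(abs(W[...,2]-z)<5)&(np.hypot(W[...,0]-519,W[...,1]+191)<16)&(hsv[...,1]<90)
    if k.sum()>10: print(z,k.sum(),np.median(W[k],0).round(1))
E
```

```text
t 7.5667 p [ 519.58 -191.05  477.55] hd 50.43 shift units [-0.015 -0.016] turn units 0.022 q7 -0.506 tilt [-0.0013  0.0005] F [-0.1  1.5 -2.4] M [ 0.   -0.03  0.05]
3480 ((518.66259765625, -190.89157104492188), (70.43415832519531, 70.18954467773438), 74.80270385742188)
```

View pics/t1.png

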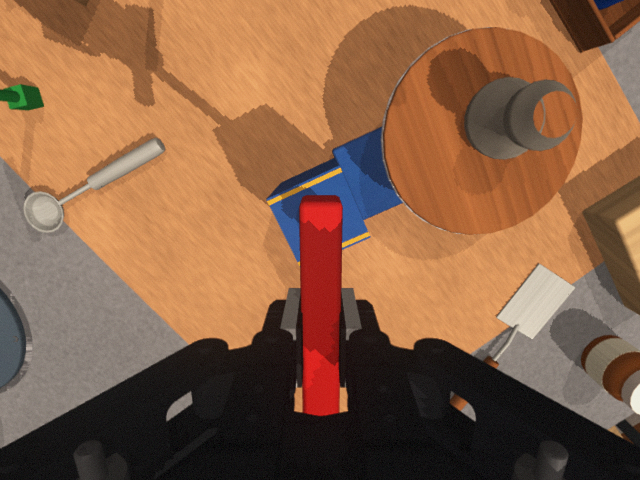

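The bar is held square (px 320,300) over the tower top. The tower centre re-measures at (518.7, -190.9), so the key is aligned and I'm lowering it into the bore.

>>> {"op": "arm_command", "data": {"targets": [{"fingers":5,"x":-0.01,"y":0,"z":0.15,"turn":0},{"fingers":5,"x":0,"y":0,"z":0.2,"turn":0},{"fingers":5,"x":0,"y":0,"z":0.2,"turn":0},{"fingers":5,"x":0,"y":0,"z":0.2,"turn":0},{"fingers":5,"x":0,"y":0,"z":0,"turn":0}]}}

```text
t: 8.03
eef_pos: [518.8, -191.4, 445.9]
tcp_rot: [[0.637, 0.771, -0.004], [0.771, -0.637, 0.001], [-0.002, -0.004, -1.0]]
wrist_force: [0.1, -0.5, -2.4]
grip_width: 0.148
grip_force: 68.5
```

```bash
python3 aim.py 518.7 -191.1 50.3
```

```text
t 8.0333 p [ 518.77 -191.38  445.87] hd 50.45 shift units [ 0.004 -0.006] turn units 0.024 q7 -0.515 tilt [-0.004   0.0013] F [ 0.1 -0.5 -2.4] M [ 0.04  0.06 -0.02]
```

>>> {"op": "arm_command", "data": {"targets": [{"fingers":5,"x":0,"y":0,"z":0.25,"turn":0},{"fingers":5,"x":0,"y":0,"z":0.25,"turn":0},{"fingers":5,"x":0,"y":0,"z":0.25,"turn":0},{"fingers":5,"x":0,"y":0,"z":0.2,"turn":0},{"fingers":5,"x":0,"y":0,"z":0.15,"turn":0}]}}

```text
t: 8.45
eef_pos: [519.1, -191.4, 402.8]
tcp_rot: [[0.637, 0.771, -0.002], [0.771, -0.637, 0.001], [-0.001, -0.002, -1.0]]
wrist_force: [-1.6, -0.2, -2.7]
grip_width: 0.149
grip_force: 68.5
```

>>> {"op": "arm_command", "data": {"targets": [{"fingers":5,"x":0,"y":0,"z":0,"turn":0},{"fingers":5,"x":0,"y":0,"z":0,"turn":0}]}}

```text
t: 8.62
eef_pos: [519.4, -191.5, 403.9]
tcp_rot: [[0.637, 0.771, -0.001], [0.771, -0.637, 0.0], [-0.0, -0.001, -1.0]]
wrist_force: [0.2, -0.7, -2.3]
grip_width: 0.148
grip_force: 68.5
```

```bash
python3 aim.py 518.7 -191.1 50.3
```

```text
t 8.6167 p [ 519.44 -191.45  403.93] hd 50.44 shift units [-0.005 -0.02 ] turn units 0.024 q7 -0.533 tilt [-0.0005  0.0002] F [ 0.2 -0.7 -2.3] M [-0.02 -0.03  0.03]
```

>>> {"op": "arm_command", "data": {"targets": [{"fingers":5,"x":0,"y":0,"z":0.1,"turn":0},{"fingers":5,"x":0,"y":0,"z":0.1,"turn":0},{"fingers":5,"x":0,"y":0,"z":0.1,"turn":0},{"fingers":5,"x":0,"y":0,"z":0.05,"turn":0},{"fingers":5,"x":0,"y":0,"z":0.03,"turn":0}]}}

```text
t: 9.03
eef_pos: [519.3, -191.4, 388.7]
tcp_rot: [[0.637, 0.771, -0.0], [0.771, -0.637, 0.0], [-0.0, -0.0, -1.0]]
wrist_force: [-0.4, -0.6, -3.2]
grip_width: 0.149
grip_force: 68.5
```

>>> {"op": "arm_command", "data": {"targets": [{"fingers":5,"x":0,"y":0,"z":0.05,"turn":0},{"fingers":5,"x":0,"y":0,"z":0.05,"turn":0},{"fingers":5,"x":0,"y":0,"z":0,"turn":0}]}}

```text
t: 9.28
eef_pos: [519.2, -191.2, 384.6]
tcp_rot: [[0.637, 0.771, -0.001], [0.771, -0.637, 0.0], [-0.0, -0.001, -1.0]]
wrist_force: [-0.7, 0.7, -3.1]
grip_width: 0.147
grip_force: 68.5
```

```bash
python3 aim.py 518.7 -191.1 50.3
```

```text
t 9.2833 p [ 519.21 -191.24  384.64] hd 50.45 shift units [-0.005 -0.012] turn units 0.024 q7 -0.542 tilt [-0.001   0.0005] F [-0.7  0.7 -3.1] M [ 0.16  0.17 -0.07]
```

>>> {"op": "arm_command", "data": {"targets": [{"fingers":5,"x":0,"y":0,"z":0.05,"turn":0},{"fingers":5,"x":0,"y":0,"z":0.05,"turn":0},{"fingers":5,"x":0,"y":0,"z":0,"turn":0}]}}

```text
t: 9.53
eef_pos: [519.2, -191.3, 380.6]
tcp_rot: [[0.637, 0.771, -0.001], [0.771, -0.637, 0.0], [-0.0, -0.001, -1.0]]
wrist_force: [-0.2, 1.0, -2.2]
grip_width: 0.147
grip_force: 68.5
```

```bash
python3 aim.py 518.7 -191.1 50.3
```

```text
t 9.5333 p [ 519.25 -191.31  380.64] hd 50.44 shift units [-0.005 -0.014] turn units 0.024 q7 -0.544 tilt [-0.0007  0.0003] F [-0.2  1.  -2.2] M [0.22 0.18 0.  ]
```

>>> {"op": "arm_command", "data": {"targets": [{"fingers":5,"x":0,"y":0,"z":0.06,"turn":0},{"fingers":5,"x":0,"y":0,"z":0.06,"turn":0},{"fingers":5,"x":0,"y":0,"z":0.06,"turn":0},{"fingers":5,"x":0,"y":0,"z":0.04,"turn":0},{"fingers":5,"x":0,"y":0,"z":0,"turn":0}]}}

```text
t: 9.95
eef_pos: [519.3, -191.4, 371.8]
tcp_rot: [[0.637, 0.771, -0.001], [0.771, -0.637, 0.0], [-0.0, -0.001, -1.0]]
wrist_force: [-0.7, 0.5, -4.1]
grip_width: 0.148
grip_force: 68.4
```

>>> {"op": "arm_command", "data": {"targets": [{"fingers":5,"x":0,"y":0,"z":0.03,"turn":0},{"fingers":5,"x":0,"y":0,"z":0.025,"turn":0},{"fingers":5,"x":0,"y":0,"z":0,"turn":0}]}}

```text
t: 10.2
eef_pos: [519.3, -191.4, 369.9]
tcp_rot: [[0.637, 0.771, -0.0], [0.771, -0.637, 0.0], [-0.0, -0.0, -1.0]]
wrist_force: [-0.9, 0.6, -2.6]
grip_width: 0.15
grip_force: 68.5
```

```bash
python3 aim.py 518.7 -191.1 50.3
```

```text
t 10.2 p [ 519.35 -191.39  369.95] hd 50.44 shift units [-0.005 -0.017] turn units 0.024 q7 -0.549 tilt [-0.0002  0.    ] F [-0.9  0.6 -2.6] M [0.3 0.4 0. ]
```

>>> {"op": "arm_command", "data": {"targets": [{"fingers":5,"x":0,"y":0,"z":0.02,"turn":0},{"fingers":5,"x":0,"y":0,"z":0.02,"turn":0},{"fingers":5,"x":0,"y":0,"z":0,"turn":0},{"fingers":5,"x":0,"y":0,"z":0,"turn":0}]}}

```text
t: 10.53
eef_pos: [519.4, -191.4, 368.4]
tcp_rot: [[0.637, 0.771, -0.0], [0.771, -0.637, 0.0], [-0.0, -0.0, -1.0]]
wrist_force: [-1.4, 0.6, -1.6]
grip_width: 0.146
grip_force: 68.5
```

>>> {"op": "arm_command", "data": {"targets": [{"fingers":5,"x":0,"y":0,"z":0.015,"turn":0},{"fingers":5,"x":0,"y":0,"z":0,"turn":0}]}}

```text
t: 10.7
eef_pos: [519.4, -191.4, 367.9]
tcp_rot: [[0.637, 0.771, -0.0], [0.771, -0.637, 0.0], [-0.0, -0.0, -1.0]]
wrist_force: [-0.9, 0.7, -2.3]
grip_width: 0.15
grip_force: 68.6
```

```bash
python3 aim.py 518.7 -191.1 50.3
```

```text
t 10.7 p [ 519.4  -191.37  367.87] hd 50.45 shift units [-0.006 -0.018] turn units 0.024 q7 -0.55 tilt [-0.  0.] F [-0.9  0.7 -2.3] M [0.31 0.33 0.03]
```

Fully seated with no contact force, about 102 mm below the mouth. Turning clockwise now, in small steps.

>>> {"op": "arm_command", "data": {"targets": [{"fingers":5,"x":0,"y":0,"z":0,"turn":0.3},{"fingers":5,"x":0,"y":0,"z":0,"turn":0.5},{"fingers":5,"x":0,"y":0,"z":0,"turn":0.6},{"fingers":5,"x":0,"y":0,"z":0,"turn":0.6},{"fingers":5,"x":0,"y":0,"z":0,"turn":0.6}]}}

```text
t: 11.12
eef_pos: [519.3, -191.1, 367.8]
tcp_rot: [[0.822, 0.569, -0.0], [0.569, -0.822, 0.0], [-0.0, -0.001, -1.0]]
wrist_force: [-0.9, 1.3, -3.1]
grip_width: 0.148
grip_force: 68.6
```

```bash
python3 aim.py 519.3 -191.4 -24
```

```text
t 11.1167 p [ 519.34 -191.09  367.81] hd 34.71 shift units [-0.005  0.006] turn units 9.785 q7 -0.805 tilt [-0.0004  0.0004] F [-0.9  1.3 -3.1] M [0.52 0.37 0.17]
```

>>> {"op": "arm_command", "data": {"targets": [{"fingers":5,"x":0,"y":0,"z":0,"turn":0.6},{"fingers":5,"x":0,"y":0,"z":0,"turn":0.6},{"fingers":5,"x":0,"y":0,"z":0,"turn":0.6},{"fingers":5,"x":0,"y":0,"z":0,"turn":0.6},{"fingers":5,"x":0,"y":0,"z":0,"turn":0.6}]}}

```text
t: 11.53
eef_pos: [519.3, -191.1, 367.8]
tcp_rot: [[0.958, 0.288, -0.0], [0.288, -0.958, 0.0], [-0.0, -0.0, -1.0]]
wrist_force: [-2.1, 1.0, -3.5]
grip_width: 0.146
grip_force: 68.6
```

>>> {"op": "arm_command", "data": {"targets": [{"fingers":5,"x":0,"y":0,"z":0,"turn":0.6},{"fingers":5,"x":0,"y":0,"z":0,"turn":0.6},{"fingers":5,"x":0,"y":0,"z":0,"turn":0.6},{"fingers":5,"x":0,"y":0,"z":0,"turn":0.6},{"fingers":5,"x":0,"y":0,"z":0,"turn":0.6}]}}

```text
t: 11.95
eef_pos: [519.3, -191.1, 367.8]
tcp_rot: [[1.0, -0.023, -0.001], [-0.022, -1.0, 0.0], [-0.001, -0.0, -1.0]]
wrist_force: [-1.4, 0.7, -2.8]
grip_width: 0.151
grip_force: 68.7
```

```bash
python3 aim.py 519.3 -191.4 -24
```

```text
t 11.95 p [ 519.34 -191.12  367.78] hd -1.29 shift units [-0.001  0.007] turn units 3.785 q7 -1.39 tilt [-0.0005  0.0003] F [-1.4  0.7 -2.8] M [0.45 0.46 0.12]
```

>>> {"op": "arm_command", "data": {"targets": [{"fingers":5,"x":0,"y":0,"z":0,"turn":0.6},{"fingers":5,"x":0,"y":0,"z":0,"turn":0.6},{"fingers":5,"x":0,"y":0,"z":0,"turn":0.6},{"fingers":5,"x":0,"y":0,"z":0,"turn":0.6},{"fingers":5,"x":0,"y":0,"z":0,"turn":0.5}]}}

```text
t: 12.37
eef_pos: [519.3, -191.1, 367.8]
tcp_rot: [[0.947, -0.32, -0.001], [-0.32, -0.947, 0.0], [-0.001, 0.0, -1.0]]
wrist_force: [-0.7, 1.0, -2.3]
grip_width: 0.147
grip_force: 68.6
```

>>> {"op": "arm_command", "data": {"targets": [{"fingers":5,"x":0,"y":0,"z":0,"turn":0.5},{"fingers":5,"x":0,"y":0,"z":0,"turn":0.4},{"fingers":5,"x":0,"y":0,"z":0,"turn":0},{"fingers":5,"x":0,"y":0,"z":0,"turn":0}]}}

```text
t: 12.7
eef_pos: [519.4, -191.1, 367.8]
tcp_rot: [[0.914, -0.405, -0.0], [-0.405, -0.914, 0.0], [-0.0, -0.0, -1.0]]
wrist_force: [-1.4, 2.2, -3.4]
grip_width: 0.151
grip_force: 68.6
```

```bash
python3 aim.py 519.3 -191.4 -24
```

```text
t 12.7 p [ 519.38 -191.11  367.8 ] hd -23.87 shift units [0.001 0.007] turn units 0.022 q7 -1.758 tilt [-0.0004  0.0002] F [-1.4  2.2 -3.4] M [0.5  0.44 0.04]
```

>>> {"op": "arm_command", "data": {"targets": [{"fingers":5,"x":0,"y":0,"z":0,"turn":-0.6},{"fingers":5,"x":0,"y":0,"z":0,"turn":0},{"fingers":5,"x":0,"y":0,"z":-0.05,"turn":0},{"fingers":5,"x":0,"y":0,"z":-0.1,"turn":0},{"fingers":5,"x":0,"y":0,"z":-0.15,"turn":0}]}}

```text
t: 13.12
eef_pos: [519.3, -191.4, 379.9]
tcp_rot: [[0.937, -0.348, -0.001], [-0.348, -0.937, 0.0], [-0.001, -0.0, -1.0]]
wrist_force: [-0.1, 0.4, -4.0]
grip_width: 0.149
grip_force: 68.5
```

```bash
python3 aim.py 519.3 -191.1 -24
```

```text
t 13.1167 p [ 519.33 -191.42  379.87] hd -20.4 shift units [-0.003 -0.007] turn units 0.601 q7 -1.698 tilt [-0.0007  0.0003] F [-0.1  0.4 -4. ] M [ 0.39  0.28 -0.03]
```

Lifting clean. Next: raise it clear of the tower and move off so the camera looks down the bore to verify the stem.

>>> {"op": "arm_command", "data": {"targets": [{"fingers":5,"x":0,"y":0,"z":-0.2,"turn":0},{"fingers":5,"x":0,"y":0,"z":-0.3,"turn":0},{"fingers":5,"x":0,"y":0,"z":-0.3,"turn":0},{"fingers":5,"x":0,"y":0,"z":-0.3,"turn":0},{"fingers":5,"x":0,"y":0,"z":-0.3,"turn":0}]}}

```text
t: 13.53
eef_pos: [519.7, -191.6, 437.9]
tcp_rot: [[0.937, -0.348, 0.003], [-0.348, -0.937, -0.001], [0.003, 0.0, -1.0]]
wrist_force: [0.8, 0.4, -3.7]
grip_width: 0.15
grip_force: 68.5
```

>>> {"op": "arm_command", "data": {"targets": [{"fingers":5,"x":0,"y":0,"z":-0.3,"turn":0},{"fingers":5,"x":0,"y":0,"z":-0.4,"turn":0},{"fingers":5,"x":0,"y":0,"z":-0.5,"turn":0},{"fingers":5,"x":0,"y":0,"z":-0.5,"turn":0},{"fingers":5,"x":0,"y":0,"z":-0.2,"turn":0}]}}

```text
t: 13.95
eef_pos: [519.8, -191.8, 516.4]
tcp_rot: [[0.937, -0.349, 0.008], [-0.349, -0.937, -0.003], [0.008, 0.0, -1.0]]
wrist_force: [0.8, 0.4, -1.8]
grip_width: 0.151
grip_force: 68.7
```

```bash
python3 aim.py 453 -168 -20.4
```

```text
t 13.95 p [ 519.84 -191.82  516.41] hd -20.4 shift units [-1.774  0.024] turn units 0.001 q7 -1.678 tilt [ 0.0078 -0.0032] F [ 0.8  0.4 -1.8] M [ 0.02 -0.04 -0.01]
```

>>> {"op": "arm_command", "data": {"targets": [{"fingers":5,"x":-0.5,"y":0,"z":0,"turn":0},{"fingers":5,"x":-0.7,"y":0,"z":0,"turn":0},{"fingers":5,"x":-0.57,"y":0,"z":0,"turn":0},{"fingers":5,"x":0,"y":0,"z":0,"turn":0},{"fingers":5,"x":0,"y":0,"z":0,"turn":0}]}}

```text
t: 14.37
eef_pos: [452.3, -166.7, 512.8]
tcp_rot: [[0.937, -0.348, 0.002], [-0.348, -0.937, -0.001], [0.003, 0.001, -1.0]]
wrist_force: [1.5, -1.3, -2.4]
grip_width: 0.15
grip_force: 68.6
```

```bash
python3 aim.py 478 180.8 16.5; python3 - <<'E'
from h import *
c=eyes.get_calibration('wrist'); im,d=eyes.snapshot('wrist'); save('w5',im)
W=cloud('wrist',d,c); hsv=cv2.cvtColor(im,cv2.COLOR_RGB2HSV)
b=(hsv[...,0]<30)&(hsv[...,1]>110)&(W[...,2]<80)&(W[...,2]>25)&(np.hypot(W[...,0]-518,W[...,1]+190)<17)
v,u=np.nonzero(b); P=ray_plane('wrist',np.c_[u,v],43,c)[:,:2]
print('stem',len(u),cv2.minAreaRect(P.astype(np.float32)))
q=P-P.mean(0); m=(np.hypot(*q.T)**4*np.exp(4j*np.arctan2(q[:,1],q[:,0]))).sum(); print('heading',(np.degrees(np.angle(-m))/4)%90)
E
python3 bar.py k6
```

```text
t 14.3667 p [ 452.27 -166.69  512.78] hd -20.38 shift units [-2.422 -8.368] turn units -6.146 q7 -1.674 tilt [ 0.0024 -0.0015] F [ 1.5 -1.3 -2.4] M [-0.01 -0.04  0.02]
stem 135 ((518.8384399414062, -190.81594848632812), (12.926010131835938, 13.1489896774292), 75.83273315429688)
heading 74.24909305997414
14.4167 [ 453.  -167.   512.7] [[0.937, -0.348, 0.003], [-0.348, -0.937, -0.001], [0.003, 0.0, -1.0]] [ 0.407  0.074 -0.151  1.813  0.012  1.252 -1.674] [ 0.41830383  0.04658395 -1.80566663]
bar ((462.7018127441406, -171.34774780273438), (30.479122161865234, 82.28279113769531), 57.76093673706055) ztop 366.3077392711186 8474
in tool: x range -31.012524735544734 51.41412338760867 y -15.222301749157364 15.810025534085671 z 146.45094173323957 centre [10.59351242  0.74227988]
```

The stem now reads 75 deg mod 90, so it turned about 65 deg (1.14 rad) and is locked clear of the stop. Returning to the block, with the hole centre measured from the earlier picture.

>>> {"op": "arm_command", "data": {"targets": [{"fingers":5,"x":-0.16,"y":-0.5,"z":0,"turn":0},{"fingers":5,"x":-0.24,"y":-0.85,"z":0,"turn":0},{"fingers":5,"x":-0.24,"y":-0.85,"z":0,"turn":0},{"fingers":5,"x":-0.24,"y":-0.85,"z":0,"turn":0},{"fingers":5,"x":-0.24,"y":-0.85,"z":0,"turn":0}]}}

```text
t: 14.88
eef_pos: [466.2, -3.5, 512.0]
tcp_rot: [[0.937, -0.349, 0.001], [-0.349, -0.937, 0.0], [0.001, -0.001, -1.0]]
wrist_force: [1.4, -0.8, -2.1]
grip_width: 0.152
grip_force: 68.6
```

>>> {"op": "arm_command", "data": {"targets": [{"fingers":5,"x":-0.24,"y":-0.85,"z":0,"turn":0},{"fingers":5,"x":-0.24,"y":-0.85,"z":0,"turn":0},{"fingers":5,"x":-0.24,"y":-0.85,"z":0,"turn":0},{"fingers":5,"x":-0.24,"y":-0.85,"z":0,"turn":0},{"fingers":5,"x":-0.24,"y":-0.85,"z":0,"turn":0}]}}

```text
t: 15.3
eef_pos: [480.3, 172.9, 512.0]
tcp_rot: [[0.937, -0.348, 0.001], [-0.348, -0.937, 0.001], [0.001, -0.001, -1.0]]
wrist_force: [0.3, -0.0, -2.6]
grip_width: 0.151
grip_force: 68.6
```

>>> {"op": "arm_command", "data": {"targets": [{"fingers":5,"x":-0.1,"y":-0.2,"z":0,"turn":0},{"fingers":5,"x":0,"y":0,"z":0,"turn":-0.7},{"fingers":5,"x":0,"y":0,"z":0,"turn":-1},{"fingers":5,"x":0,"y":0,"z":0,"turn":-1},{"fingers":5,"x":0,"y":0,"z":0,"turn":-1}]}}

```text
t: 15.72
eef_pos: [479.5, 180.2, 511.7]
tcp_rot: [[0.999, 0.037, 0.0], [0.037, -0.999, 0.001], [0.0, -0.001, -1.0]]
wrist_force: [0.9, 0.4, -2.4]
grip_width: 0.156
grip_force: 68.7
```

>>> {"op": "arm_command", "data": {"targets": [{"fingers":5,"x":0,"y":0,"z":0,"turn":-1},{"fingers":5,"x":0,"y":0,"z":0,"turn":-0.9},{"fingers":5,"x":0,"y":0,"z":0,"turn":-0.55},{"fingers":5,"x":0,"y":0,"z":0,"turn":0},{"fingers":5,"x":0,"y":0,"z":0,"turn":0}]}}

```text
t: 16.13
eef_pos: [479.2, 179.9, 511.7]
tcp_rot: [[0.959, 0.283, -0.0], [0.283, -0.959, 0.0], [0.0, -0.0, -1.0]]
wrist_force: [-0.1, 0.5, -3.3]
grip_width: 0.152
grip_force: 68.7
```

```bash
python3 aim.py 478 180.8 16.5; cat > hole.py <<'E'
from h import *
c0=eyes.get_calibration('wrist')
def f(n):
    z=np.load('pics/'+n+'.npz'); c=dict(c0,origin=z['o'],rotation=z['R']); W=cloud('wrist',z['d'],c)
    b=(abs(W[...,2]-65)<5)&(np.hypot(W[...,0]-468,W[...,1]-211)<85)
    (cx,cy),wh,a=cv2.minAreaRect(W[b][:,:2].astype(np.float32)); print(n,(cx,cy),wh,a)
    for A in (16,17,17.5): t=np.radians(A); print(A,'hole_a',cx+32*np.sin(t),cy-32*np.cos(t))
    v,u=np.nonzero(b); g=b[:, :]
    cs,h=cv2.findContours(b.astype(np.uint8),cv2.RETR_CCOMP,cv2.CHAIN_APPROX_NONE)
    for k in cs:
        if len(k)>40:
            Q=ray_plane('wrist',k.reshape(-1,2),65,c)[:,:2].astype(np.float32); print(len(k),cv2.minEnclosingCircle(Q))
for n in ('k1','k4'): f(n)
E
python3 hole.py; python3 bar.py k7; sed -i "s/('k1','k4')/('k7',)/" hole.py; python3 hole.py
```

```text
t 16.1333 p [479.24 179.91 511.71] hd 16.43 shift units [-0.024 -0.03 ] turn units -0.012 q7 -1.808 tilt [-0.0001  0.0005] F [-0.1  0.5 -3.3] M [0.01 0.03 0.01]
k1 (468.65203857421875, 210.9205780029297) (71.16532135009766, 134.63023376464844) 17.938072204589844
16 hole_a 477.4724339603627 180.16020373290348
17 hole_a 478.0079331253463 180.31882581211255
17.5 hole_a 478.2746241583555 180.40163557898643
67 ((462.1537170410156, 238.95069885253906), 11.36266803741455)
339 ((460.18353271484375, 237.2216339111328), 52.72315979003906)
137 ((455.2545166015625, 243.27996826171875), 22.792490005493164)
239 ((484.3323669433594, 161.93821716308594), 38.33840560913086)
k4 (468.4073486328125, 211.16293334960938) (70.60722351074219, 135.19789123535156) 17.631946563720703
16 hole_a 477.22774401895646 180.40255907958317
17 hole_a 477.76324318394006 180.56118115879224
17.5 hole_a 478.02993421694924 180.64399092566612
43 ((464.13299560546875, 239.230712890625), 10.461515426635742)
434 ((468.9372253417969, 211.1188201904297), 75.63233947753906)
96 ((458.13311767578125, 241.37562561035156), 19.584840774
[... 205 characters left out ...]
3359375, 185.7132110595703), (82.57559967041016, 24.815750122070312), 15.554344177246094) ztop 365.3336825295502 8457
in tool: x range -32.243786298132825 50.357002553840786 y -15.71854482927091 9.15531160602276 z 146.4361383276824 centre [ 9.14374372 -3.35501544]
k7 (468.4544372558594, 211.07302856445312) (70.58638763427734, 135.17227172851562) 17.640474319458008
16 hole_a 477.27483264200333 180.31265429442692
17 hole_a 477.81033180698694 180.471276373636
17.5 hole_a 478.0770228399961 180.55408614050987
41 ((464.52239990234375, 238.71722412109375), 10.289444923400879)
425 ((468.66796875, 210.92269897460938), 75.74007415771484)
94 ((458.4195556640625, 241.67735290527344), 19.393657684326172)
```

View pics/k7.png

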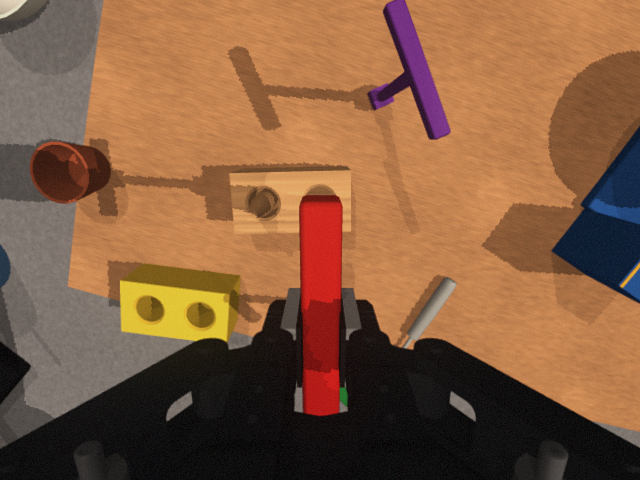

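The key hangs over the empty hole (px 320,192), and the stick is still in the other hole (px 262,203). Lowering in stages.

>>> {"op": "arm_command", "data": {"targets": [{"fingers":5,"x":-0.032,"y":-0.023,"z":0.3,"turn":0},{"fingers":5,"x":0,"y":0,"z":0.6,"turn":0},{"fingers":5,"x":0,"y":0,"z":0.7,"turn":0},{"fingers":5,"x":0,"y":0,"z":0.5,"turn":0},{"fingers":5,"x":0,"y":0,"z":0.2,"turn":0}]}}

```text
t: 16.6
eef_pos: [476.5, 179.9, 416.9]
tcp_rot: [[0.959, 0.284, -0.005], [0.284, -0.959, -0.002], [-0.005, 0.0, -1.0]]
wrist_force: [0.0, -0.1, -2.9]
grip_width: 0.146
grip_force: 68.7
```

>>> {"op": "arm_command", "data": {"targets": [{"fingers":5,"x":0,"y":0,"z":0,"turn":0},{"fingers":5,"x":0,"y":0,"z":0,"turn":0},{"fingers":5,"x":0,"y":0,"z":0,"turn":0}]}}

```text
t: 16.85
eef_pos: [477.6, 181.0, 421.5]
tcp_rot: [[0.959, 0.284, 0.003], [0.284, -0.959, 0.001], [0.003, -0.0, -1.0]]
wrist_force: [-0.0, -0.7, -3.0]
grip_width: 0.15
grip_force: 68.7
```

```bash
python3 aim.py 477.7 180.4 16.5
```

```text
t 16.85 p [477.59 180.99 421.47] hd 16.52 shift units [-0.002  0.015] turn units 0.004 q7 -1.855 tilt [0.0029 0.0012] F [-0.  -0.7 -3. ] M [-0.02 -0.    0.04]
```

>>> {"op": "arm_command", "data": {"targets": [{"fingers":5,"x":0,"y":0.01,"z":0.1,"turn":0},{"fingers":5,"x":0,"y":0,"z":0.15,"turn":0},{"fingers":5,"x":0,"y":0,"z":0.15,"turn":0},{"fingers":5,"x":0,"y":0,"z":0.15,"turn":0},{"fingers":5,"x":0,"y":0,"z":0.15,"turn":0}]}}

```text
t: 17.27
eef_pos: [477.0, 180.1, 391.2]
tcp_rot: [[0.959, 0.285, -0.0], [0.285, -0.959, -0.0], [-0.0, 0.0, -1.0]]
wrist_force: [0.1, -0.3, -3.0]
grip_width: 0.151
grip_force: 68.8
```

```bash
python3 aim.py 477.7 180.4 16.5
```

```text
t 17.2667 p [476.99 180.08 391.2 ] hd 16.54 shift units [ 0.019 -0.003] turn units 0.006 q7 -1.874 tilt [-0.0002 -0.0002] F [ 0.1 -0.3 -3. ] M [ 0.01 -0.01  0.07]
```

In the hole with no contact force (underside about 47 mm). Continuing to the floor.

>>> {"op": "arm_command", "data": {"targets": [{"fingers":5,"x":0.015,"y":0,"z":0.15,"turn":0},{"fingers":5,"x":0,"y":0,"z":0.15,"turn":0},{"fingers":5,"x":0,"y":0,"z":0.15,"turn":0},{"fingers":5,"x":0,"y":0,"z":0.15,"turn":0},{"fingers":5,"x":0,"y":0,"z":0.1,"turn":0}]}}

```text
t: 17.68
eef_pos: [477.5, 180.3, 363.0]
tcp_rot: [[0.959, 0.285, -0.001], [0.285, -0.959, -0.0], [-0.001, 0.0, -1.0]]
wrist_force: [-0.5, -0.4, -1.9]
grip_width: 0.152
grip_force: 68.8
```

>>> {"op": "arm_command", "data": {"targets": [{"fingers":5,"x":0,"y":0,"z":0.05,"turn":0},{"fingers":5,"x":0,"y":0,"z":0.05,"turn":0},{"fingers":5,"x":0,"y":0,"z":0.03,"turn":0},{"fingers":5,"x":0,"y":0,"z":0,"turn":0},{"fingers":5,"x":0,"y":0,"z":0,"turn":0}]}}

```text
t: 18.1
eef_pos: [477.8, 180.4, 358.9]
tcp_rot: [[0.959, 0.285, 0.0], [0.285, -0.959, 0.0], [0.0, 0.0, -1.0]]
wrist_force: [-0.5, -0.5, -2.9]
grip_width: 0.153
grip_force: 68.8
```

```bash
python3 aim.py 477.7 180.4 16.5
```

```text
t 18.1 p [477.75 180.4  358.89] hd 16.54 shift units [-0.001 -0.   ] turn units 0.007 q7 -1.9 tilt [0.0004 0.0001] F [-0.5 -0.5 -2.9] M [-0.01 -0.01 -0.02]
```

>>> {"op": "arm_command", "data": {"targets": [{"fingers":5,"x":0,"y":0,"z":0.04,"turn":0},{"fingers":5,"x":0,"y":0,"z":0.04,"turn":0},{"fingers":5,"x":0,"y":0,"z":0.02,"turn":0},{"fingers":5,"x":0,"y":0,"z":0,"turn":0},{"fingers":5,"x":0,"y":0,"z":0,"turn":0}]}}

```text
t: 18.52
eef_pos: [477.7, 180.3, 354.7]
tcp_rot: [[0.959, 0.285, 0.0], [0.285, -0.959, -0.0], [0.0, 0.0, -1.0]]
wrist_force: [0.6, 0.5, -2.7]
grip_width: 0.152
grip_force: 68.9
```

```bash
python3 aim.py 477.7 180.4 16.5
```

```text
t 18.5167 p [477.65 180.35 354.68] hd 16.54 shift units [ 0.002 -0.001] turn units 0.007 q7 -1.903 tilt [ 0.     -0.0001] F [ 0.6  0.5 -2.7] M [ 0.02 -0.01 -0.04]
```

The key is essentially on the floor. Releasing and backing straight up.

>>> {"op": "arm_command", "data": {"targets": [{"fingers":40,"x":0,"y":0,"z":0,"turn":0},{"fingers":60,"x":0,"y":0,"z":0,"turn":0},{"fingers":60,"x":0,"y":0,"z":0,"turn":0},{"fingers":60,"x":0,"y":0,"z":0,"turn":0},{"fingers":60,"x":0,"y":0,"z":0,"turn":0}]}}

```text
t: 18.93
eef_pos: [477.7, 180.4, 354.9]
tcp_rot: [[0.959, 0.285, 0.001], [0.285, -0.959, 0.0], [0.001, 0.0, -1.0]]
wrist_force: [-0.3, -0.2, -0.5]
grip_width: 0.703
grip_force: 0.0
```

>>> {"op": "arm_command", "data": {"targets": [{"fingers":60,"x":0,"y":0,"z":-0.3,"turn":0},{"fingers":60,"x":0,"y":0,"z":-0.5,"turn":0},{"fingers":60,"x":0,"y":0,"z":-0.6,"turn":0},{"fingers":60,"x":0,"y":0,"z":-0.6,"turn":0},{"fingers":60,"x":0,"y":0,"z":-0.4,"turn":0}]}}

```text
t: 19.35
eef_pos: [477.8, 180.7, 453.1]
tcp_rot: [[0.959, 0.285, 0.003], [0.285, -0.959, 0.001], [0.003, -0.0, -1.0]]
wrist_force: [1.1, -0.2, 0.9]
grip_width: 0.703
grip_force: 0.0
```

>>> {"op": "arm_command", "data": {"targets": [{"fingers":60,"x":0,"y":0,"z":0,"turn":0},{"fingers":60,"x":0,"y":0,"z":0,"turn":0},{"fingers":60,"x":0,"y":0,"z":0,"turn":0}]}}

```text
t: 19.6
eef_pos: [477.4, 180.1, 449.7]
tcp_rot: [[0.959, 0.285, -0.001], [0.285, -0.959, -0.001], [-0.002, 0.0, -1.0]]
wrist_force: [-0.3, 0.1, -0.0]
grip_width: 0.706
grip_force: 0.0
```

```bash
python3 bar.py k8; python3 - <<'E'
from h import *
for n in ('scene','side'):
    im,d=eyes.snapshot(n); z=np.load('pics/'+n+'.npz')
    for q in ('figure','stick'):
        r=regions_of(n,q)
        if r: print(n,q,r[0]['uv'],round(r[0]['conf'],2),np.nanmedian(cloud(n,d)[r[0]['pixels']],0).round())
E
```

```text
19.6 [477.4 180.1 449.7] [[0.959, 0.285, -0.001], [0.285, -0.959, -0.001], [-0.002, 0.0, -1.0]] [ 0.022  0.201 -0.537  1.835  0.113  1.137 -1.836] [-0.31402401  0.08711994 -0.03560342]
bar ((478.1419982910156, 179.12210083007812), (100.12576293945312, 13.999939918518066), 16.478418350219727) ztop 208.28800535180386 3639
in tool: x range -49.23397868127181 50.890018974867836 y -5.959035148754474 8.056262647784383 z 241.60664902560785 centre [0.46044655 1.17913158]
scene figure [292.8, 399.8] 0.58 [ 719. -244.  121.]
scene stick [368.9, 199.3] 0.65 [464. 235.  86.]
side figure [350.7, 188.4] 0.57 [ 685. -212.  120.]
side stick [238.9, 349.2] 0.75 [450. 248.  85.]
```

The bar top is at 208.3 mm as at the start, so the key is fully down and upright. The stick and figure haven't moved, so I'm handing in.

```bash
python3 -c "
from bench import robot
print(robot.job_done())"
```

```text
the job is handed in; nothing more can be done
None
```

I handed the job in at about 20 s: the stem is turned about 1.14 rad clockwise (locked, off its stop) and the key is back fully down in its hole, released, with the stick and figure unmoved; the bench gave no verdict.

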